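Slide the open flask under the drinks tap

ROBOT

A 7-joint arm with a two-finger parallel gripper is mounted at the origin on the work surface. World frame = base frame: x ahead of the robot, y to its left, z up, the work surface at z = 0. Lengths are in mm, angles in rad, forces in N, time in s.
With the tool pointing down it reaches from about 425 to 950 mm from the base axis. Payload 16.7 kg.
Tool frame: the origin (TCP) lies midway between the tips of the shut fingers; the grasp point (between the pads) lies 19 mm behind it; z points along the fingers, y is the line along which they close (so a half turn about z gives the same grasp; the last joint's range is limited). The gripper opens to 94 mm and grips with 3 to 60 N. Pads are 16 mm wide; open, the fingers measure 119 mm over their backs; the gripper's body (75 mm by 177 mm) begins 78 mm behind the grasp point.
Start: joints at [-1.464, 0.426, 0.074, 1.606, -0.034, 1.111, -0.067], TCP at [171.447, 652.825, 205.467] pointing down, gripper open.
Joint ranges: [-2.85, 2.85], [-0.5, 2.14], [-1.23, 1.37], [0.21, 2.46], [-1.02, 4.16], [0.16, 2.05], [-2.73, 2.73]. Speed limits (rad/s): [1.89, 1.89, 2.39, 2.39, 3.01, 3.01, 3.01].

INTERFACE

Orientations are given as a rotation vector (axis times angle).
In Python, from bench import robot gives the robot as it stands. The module is installed in compiled form; this text tells all that it offers.
- The arm moves only by the shell command python3 -m handwheel 'ROWS' [FORCE]. ROWS is JSON, a list of rows, each a list of 7 numbers: the opening, from 0 (shut) to 1 (fully open), then the shift along the world's x, y, z in units of 1 m (1.0 is 1 m), then the turn, a rotation vector about the world's x, y, z in units of 180 degrees (1.0 is 180 degrees). In form: [[fingers, x, y, z, ax, ay, az], ...]. A call has exactly 8 rows; each row is the pose to reach, as a shift and turn from the pose commanded when the call began, turning the shorter way round; what a row does not reach only later rows make up. A row lasts 1/10 s, in which the tool goes at most 50 mm and 8.59 degrees, less where a joint would pass 70% of its speed; a pose out of reach is approached as far as the arm can. A call with a number of a shift or a turn outside -1 to 1 is refused whole. A call with a gripper value outside its range is refused whole. The fingers move at their own pace and stop on an object; FORCE is the grip in N (left out, the last holds). Time passes only in rows, so rows that repeat a pose let the fingers close, or fill a call up. It gives the time, the measured TCP pose, the force, the opening and the grip force at its end, in the units of the state.
- robot.observe(): the state, without advancing time (a new reading comes with each control period).
- robot.camera(name): name is "scene" or "top" or "wrist"; returns a dict with "color" (400x640x3 uint8, blue, green, red), "fovy" (degrees; the focal length in pixels is half the picture's height over the tangent of half this angle, whatever the lens; pixels are square), "cx", "cy" (the principal point, pixels), "extrinsics" (4x4, takes a point from world to camera coordinates); the wrist camera has in their place "hand_eye" (4x4, takes a point from camera to tool coordinates, whose origin is the TCP and whose axes are the flange's). Camera axes: x right, y down, z forward; pixel columns grow to the right and rows downward; lengths in mm; the calibration is good to about 2 mm. A picture is of the moment at which its call begins: read the wrist's pose just before it. There is no depth.
- robot.hand_in(): hands the job in; it is judged then, once.
Trained networks look in the newest picture that a camera, given by its name, has taken for a name from the list of things; names that differ only in an ending like _2 or _b are one class to them, and where a whole thing is asked for, a point or a joint stands for the part that bears it (a point fixed in the world has none). Each returns a list of dicts, best first, with "conf" (0 to 1); they miss things now and then, are a little off and sometimes report something else, mostly with a low value. They report only what shows in the picture. A call takes as long as a camera call. They do not tell look-alikes from the thing itself.
- robot.cut_out(camera, name): "mask" (400x640 bool, what is visible of it) and "centre" ([column, row] in pixels, amid what is visible of it).
- robot.spot_point(camera, name): "centre" ([column, row] in pixels: a listed point, or the origin of a listed thing).
The state is a dict: "time": time; "joint_pos": joint angles; "dq": joint speeds; "tau": joint torques, N m; "tool_pos": TCP position; "orientation": TCP orientation; "wrist_force": force on the tool from outside, world axes, zero at the start; "torque": the same for the moment, N m; "width": finger opening in mm; "grip_force": force on a finger pad.
Only numpy, scipy, OpenCV 4.12 (cv2) and the standard library are available. Lean on these libraries where they do the work, as an engineer would, in place of code of your own. Each camera call takes 0.05 s, during which the arm holds its last target. There are 200 camera calls.

TASK

Push the tall uncapped metal flask across the table, nudging it low down with the fingertips, until its open mouth is centred under the outlet of the drinks dispenser's tap, ready to be filled. Slide it gently and keep it standing on its foot the whole way: do not grip it, lift it or let it tip. Leave the dispenser and everything else on the table alone.

Things in the scene. Friction and masses are not known exactly. Their poses are not given: they have to be found in the camera images.
- flask: The tall narrow drinks flask of bare metal, standing loose on the table with no cap on. Straight round body 66 mm in diameter up to 190 mm, then a shoulder and a neck 50 mm across; 245 mm tall in all; 0.2 to 0.45 kg. It slides on the table at a push of 1 to 4 N but tips if pushed much above 40 mm. Origin: centre of its underside; z is its upright axis. The only uncapped tall vessel.
- mouth (a point): Centre of the flask's open mouth (42 mm clear opening), on its axis 245 mm above its underside.
- spout (a point): Centre of the lower end of the tap's outlet, 268 mm above the table, so the flask passes under it with 23 mm to spare. The outlet is a black tube 17 mm across pointing straight down. The table below it is bare and level.
- dispenser: Fixed tan drinks dispenser (round, 240 mm across) on an upturned blue crate that stands on the table at the right. The crate is 400 mm (its x) by 300 mm (its y) by 280 mm high; origin: centre of the crate's underside. The tap sticks out to its +y side, so that the outlet is 235 mm from the origin along +y, that is 85 mm out from the crate's face; the tap's parts lie 268 to 370 mm above the table.
- mug_back: White enamel mug, 82 mm across, 80 mm tall, with a handle; stands at the back, beyond the flask. Origin: centre of its underside. A bystander.
- mug_left: White enamel mug, 82 mm across, 80 mm tall, with a handle; stands between the robot and the flask, to the left. Origin: centre of its underside. A bystander.
- soap: Green dish-soap bottle with a white cap, 66 mm across, 198 mm tall; stands on the robot's side of the crate. Origin: centre of its underside. A bystander.
- tin: Flat metal lunch tin with a lid, 114 x 74 x 44 mm, lying on the table at the left. Origin: centre of its underside. A bystander.
- mug_far: Blue enamel mug, 82 mm across, 80 mm tall, with a handle; stands at the back, beyond the way to the tap. Origin: centre of its underside. A bystander.
- bowl: Small steel bowl, 116 mm across, 50 mm tall; stands at the right near the robot. Origin: centre of its underside. A bystander.
Not all that is in view belongs to the job. Leave any blue or pink look-alike of the flask alone.

How it is judged (in metres and radians):
At the end, for the whole second after the job is handed in: The flask stands upright (within 0.05 rad) and still on the table, the centre of its mouth within 16 mm, seen from above, of the centre of the tap's outlet; every other loose thing is within 20 mm of where it stood (horizontal distance between mouth and spout below 0.016 m and angle between flask's own z axis and vertical below 0.05 rad and height (world z) of flask below 0.005 m and linear speed of flask below 0.02 m/s and distance of each of mug_back, mug_far, mug_left, soap, tin, bowl from where it was at the start of the episode below 0.02 m); the robot touches nothing.
It fails at once if the flask tipped by more than 0.2 rad (angle between flask's own z axis and vertical above 0.2 rad).
It fails at once if the flask was lifted off the table (over 10 mm) (height (world z) of flask above 0.01 m).
It fails at once if the flask was squeezed or shoved with more than 10 N (contact force between the fingers and flask above 10 N).
It fails at once if the robot knocked the dispenser or its crate (over 5 N) (contact force between any of the arm, the fingers and dispenser above 5 N).
It fails at once if another loose thing was knocked (moved over 20 mm) (distance of any of mug_back, mug_far, mug_left, soap, tin, bowl from where it was at the start of the episode above 0.02 m).
It also fails if it takes over 51 s, if anything falls off the work surface, if the arm or the gripper's body presses on something with over 40 N, if the wrist force passes 120 N, or if a joint passes its speed limit or range.

## Working session

There is one attempt and no reset: what is moved stays moved. The work goes in short steps, Python scripts to look and compute and a shell command to move; the robot and the scene stay as the last step left them, time stands still between calls to the robot, and variables do not carry over. Pictures are saved under pics/ and viewed, at most 10 in all, crops included, and the job is handed in when it is done.

```bash
mkdir -p pics; cat > h.py <<'E'
import numpy as np,cv2
from bench import robot
def cam(n):
    c=robot.camera(n); f=200/np.tan(np.radians(c["fovy"])/2)
    c["K"]=np.array([[f,0,c["cx"]],[0,f,c["cy"]],[0,0,1]]); return c
def ray(c,p):
    E=np.array(c["extrinsics"]);R=E[:3,:3]
    d=R.T@np.linalg.solve(c["K"],[p[0],p[1],1]); return -R.T@E[:3,3],d
def onz(c,p,z):
    o,d=ray(c,p); return o+d*(z-o[2])/d[2]
def tri(rs):
    A=0;b=0
    for o,d in rs:
        d=d/np.linalg.norm(d);P=np.eye(3)-np.outer(d,d);A=A+P;b=b+P@o
    return np.linalg.solve(A,b)
E
python3 - <<'E'
from h import *
np.set_printoptions(precision=1,suppress=True)
print(robot.observe())
C={}
for n in("scene","top"):
    c=C[n]=cam(n); cv2.imwrite(f"pics/{n}0.png",c["color"])
    print(n,c["extrinsics"],c["fovy"])
    for t,z in dict(flask=0,mouth=245,spout=268,dispenser=0,mug_back=0,mug_left=0,soap=0,tin=0,mug_far=0,bowl=0).items():
        for r in robot.spot_point(n,t)[:3]: print(t,round(r["conf"],2),np.array(r["centre"]),onz(c,r["centre"],z))
E
```

```text
{'time': 0.0, 'joint_pos': array([-1.5,  0.4,  0.1,  1.6, -0. ,  1.1, -0.1]), 'dq': array([-0., -0., -0., -0.,  0.,  0.,  0.]), 'tau': array([  0. , -93.6,   3.7, -45.4,  -0. ,   0. ,   0. ]), 'tool_pos': array([171.4, 652.4, 204.8]), 'orientation': array([-0.4, -3.1,  0. ]), 'wrist_force': array([0.3, 0.4, 0.3]), 'torque': array([ 0.1, -0.1,  0. ]), 'grip_force': 0.0, 'width': 93.76494216743434}
scene [[  -0.7    0.7   -0.   428.4]
 [   0.4    0.4   -0.8  -64.9]
 [  -0.5   -0.6   -0.6 1534.1]
 [   0.     0.     0.     1. ]] 54.93354727306315
flask 0.92 [338.9 264.6] [557.2  79.8   0. ]
flask 0.91 [290.2 264.8] [669.3 -21.4   0. ]
flask 0.61 [353.6 242.8] [453.2  43.2   0. ]
mouth 0.8 [363.6 183. ] [445.8  59.3 245. ]
mouth 0.79 [346.1 205.6] [558.5  99.4 245. ]
spout 0.72 [279.6 158.4] [ 563.4 -183.6  268. ]
mug_back 0.84 [296.4 313. ] [768.4 129.    0. ]
mug_left 0.91 [414.4 260.6] [370.9 226.9  -0. ]
soap 0.75 [318.4 193.6] [ 355.6 -238.     0. ]
tin 0.58 [413.7 261.5] [375.6 227.8   0. ]
tin 0.57 [453.8 290.2] [382.3 374.3   0. ]
mug_far 0.75 [250.8 276.8] [787.4 -63.2   0. ]
bowl 0.44 [312.5 172.2] [ 272.8 -366.3    0. ]
top [[   0.    -1.     0.   -27.2]
 [  -1.    -0.    -0.1  557. ]
 [   0.1   -0.    -1.  1396.2]
 [   0.     0.     0.     1. ]] 44.74867877628019
flask 0.91 [306.3 167.1] [678.5   1.9   0. ]
flask 0.75 [273.4 206.9] [555.1  96.3   0. ]
flask 0.7 [289.3 244.1] [445.8  45.1   0. ]
mouth 0.88 [311.8 151.3] [674.7 -10.6 245. ]
mouth 0.7 [269.5 197.7] [554.3  90.9 245. ]
mouth 0.7 [281.9 242.5] [444.4  56.2 245. ]
spout 0.95 [377.1 194. ] [ 569. -173.  268.]
mug_back 0.88 [267. 138.] [763.8 123.5   0. ]
mug_left 0.63 [225.5 266.3] [375.  230.6   0. ]
soap 0.6 [389.8 280.7] [ 347.3 -254.7    0. ]
mug_far 0.68 [325.5 133.4] [783.9 -53.2  -0. ]
mug_far 0.42 [267.6 140.5] [756.2 121.4   0. ]
bowl 0.97 [425.8 308.5] [ 269.7 -361.6    0. ]
bowl 0.34 [273.2 205.1] [560.4  97.1   0. ]
```

```bash
python3 - <<'E'
import cv2
cv2.imwrite("pics/s0z.png",cv2.resize(cv2.imread("pics/scene0.png")[110:340,200:500],(780,598),interpolation=cv2.INTER_CUBIC))
cv2.imwrite("pics/t0z.png",cv2.resize(cv2.imread("pics/top0.png")[80:350,140:500],(800,600),interpolation=cv2.INTER_CUBIC))
E
```

```text
(no output)
```

View pics/s0z.png

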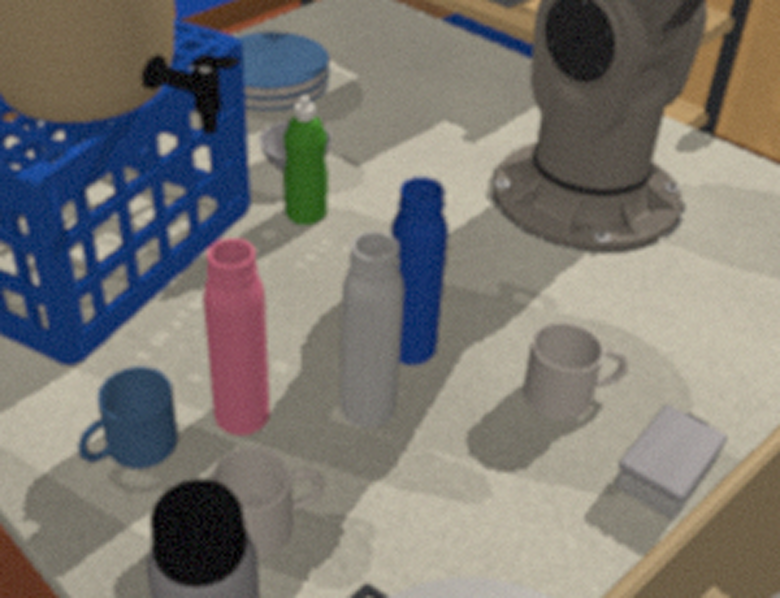

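View pics/t0z.png

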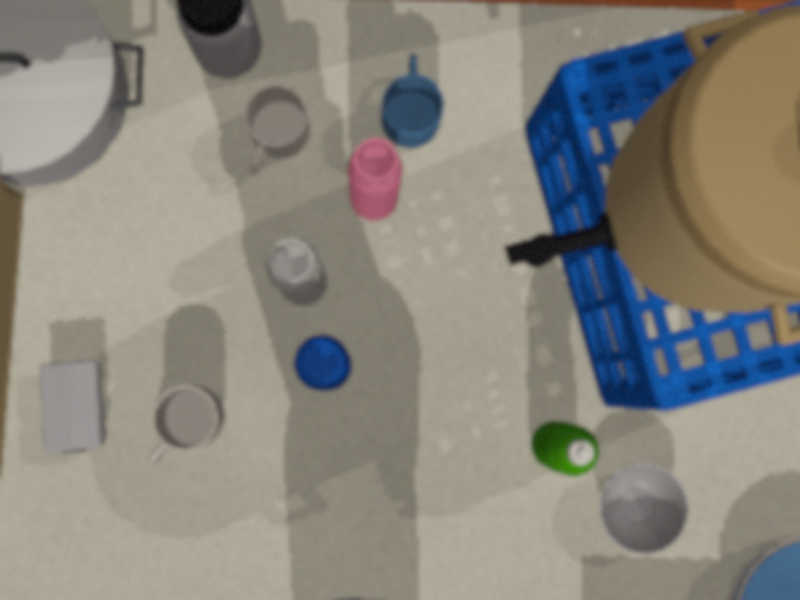

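The scene view (zoomed crop) shows the bare-metal flask mid-picture at crop (370,330), full pixel (340,240). Pink and blue look-alikes stand on either side, and the black outlet is at crop (208,110). The top view agrees: flask at crop (297,270), outlet at (515,252), and the lane between them is bare. The lane between the look-alikes is narrower than the gripper body's 177 mm. So I'll tilt the tool with its closing axis in the push plane and push with the shut fingertips.

```bash
python3 - <<'E'
from h import *
from scipy.spatial.transform import Rotation as Ro
np.set_printoptions(precision=3,suppress=True)
s=cam("scene");t=cam("top");w=robot.camera("wrist")
print("handeye",w["hand_eye"])
def tr(a,b):
    p=tri([ray(s,a),ray(t,b)]); print(p)
    for c,q in((s,a),(t,b)):
        o,d=ray(c,q);d/=np.linalg.norm(d);v=p-o;print("  miss",np.linalg.norm(v-d*(v@d)))
    return p
b=tr([338.9,264.6],[273.4,206.9]); m=tr([346.1,205.6],[269.5,197.7]); sp=tr([279.6,158.4],[377.1,194.])
for n,c in(("scene",s),("top",t)):
    for k in("flask","mouth","spout"):
        for r in robot.spot_point(n,k)[:3]:print(n,k,r["centre"],round(r["conf"],2))
o=robot.observe();R0=Ro.from_rotvec(o["orientation"]);print(R0.as_matrix(),o["tool_pos"],o["time"])
f=(b[:2]+m[:2])/2;u=sp[:2]-f;u/=np.linalg.norm(u);print(f,u)
k=np.radians(46);z=np.array([*u*np.sin(k),-np.cos(k)]);x0=np.array([u[1],-u[0],0])
for sg in(1,-1):
    x=sg*x0;R=np.c_[x,np.cross(z,x),z];print(sg,(Ro.from_matrix(R)*R0.inv()).as_rotvec()/np.pi)
E
```

```text
handeye [[   0.001   -0.972   -0.234   68.033]
 [   1.       0.001    0.001   -0.927]
 [  -0.      -0.234    0.972 -179.789]
 [   0.       0.       0.       1.   ]]
[558.79   90.754   9.099]
  miss 6.755545163790143
  miss 6.755545163790096
[553.825  92.658 238.727]
  miss 1.7708194828158321
  miss 1.7708194828156363
[ 569.242 -172.969  274.863]
  miss 1.4362025116994077
  miss 1.4362025116994328
scene flask [337.5, 269.0] 0.82
scene flask [356.3, 243.3] 0.6
scene mouth [288.0, 204.5] 0.9
scene mouth [365.5, 183.3] 0.76
scene mouth [347.6, 205.4] 0.59
top flask [289.5, 243.8] 0.83
top flask [274.7, 207.0] 0.61
top flask [307.7, 168.8] 0.61
top mouth [309.6, 149.5] 0.88
top mouth [268.5, 196.9] 0.85
top mouth [281.8, 242.8] 0.64
[[-0.967  0.254 -0.   ]
 [ 0.254  0.967 -0.   ]
 [ 0.    -0.    -1.   ]] [171.487 652.807 205.459] 1.55
[556.307  91.706] [ 0.049 -0.999]
1 [-0.255  0.027  0.092]
-1 [-0.037 -0.357 -0.837]
```

```bash
cat >> h.py <<'E'
from scipy.spatial.transform import Rotation as Ro
def target(deg,k=46):
    u=np.array([np.sin(np.radians(deg)),-np.cos(np.radians(deg))]);k=np.radians(k)
    z=np.array([*u*np.sin(k),-np.cos(k)]);x=np.array([u[1],-u[0],0]);return Ro.from_matrix(np.c_[x,np.cross(z,x),z])
def turn(deg,k=46,R0=None):
    R0=R0 or Ro.from_rotvec(robot.observe()["orientation"]);return (target(deg,k)*R0.inv()).as_rotvec()/np.pi
E
python3 -c "
from h import *
print(turn(9),turn(-4,46,target(9)))"
```

```text
[-0.25696935  0.01283145  0.12458567] [ 3.54154142e-17  4.42692677e-18 -7.22222222e-02]
```

```bash
python3 -m handwheel '[[0,0.04,-0.03,0,-0.05,0.002,0.025],[0,0.08,-0.06,0,-0.1,0.005,0.05],[0,0.12,-0.09,0,-0.15,0.007,0.075],[0,0.16,-0.12,0,-0.2,0.01,0.1],[0,0.2,-0.16,0,-0.257,0.013,0.125],[0,0.24,-0.2,0,-0.257,0.013,0.125],[0,0.28,-0.24,0,-0.257,0.013,0.125],[0,0.3,-0.28,0,-0.257,0.013,0.125]]'
```

```text
time: 2.35
tool_pos: [465.3, 383.7, 203.7]
orientation: [-0.227, 2.827, -1.204]
wrist_force: [0.9, -0.0, 0.3]
width: 33.7
grip_force: 0.0
```

```bash
python3 -m handwheel '[[0,0.02,-0.045,0,0,0,0],[0,0.04,-0.09,0,0,0,0],[0,0.06,-0.13,-0.02,0,0,0],[0,0.072,-0.17,-0.05,0,0,0],[0,0.072,-0.173,-0.08,0,0,0],[0,0.072,-0.173,-0.11,0,0,0],[0,0.072,-0.173,-0.12,0,0,0],[0,0.072,-0.173,-0.12,0,0,0]]'
python3 - <<'E'
from h import *
np.set_printoptions(precision=2,suppress=True)
c=cam("scene");cv2.imwrite("pics/s1.png",cv2.resize(c["color"][100:350,180:500],(768,600)))
o=robot.observe();print(o["tool_pos"],o["joint_pos"],turn(9),o["time"])
E
```

```text
time: 3.15
tool_pos: [535.7, 211.4, 84.7]
orientation: [-0.226, 2.828, -1.203]
wrist_force: [-0.2, 0.0, 1.1]
width: 0.5
grip_force: 0.0
[536.25 211.74  85.83] [-1.02  0.71  0.23  1.74  0.49  1.28  0.64] [ 0. -0. -0.] 3.2
```

View pics/s1.png

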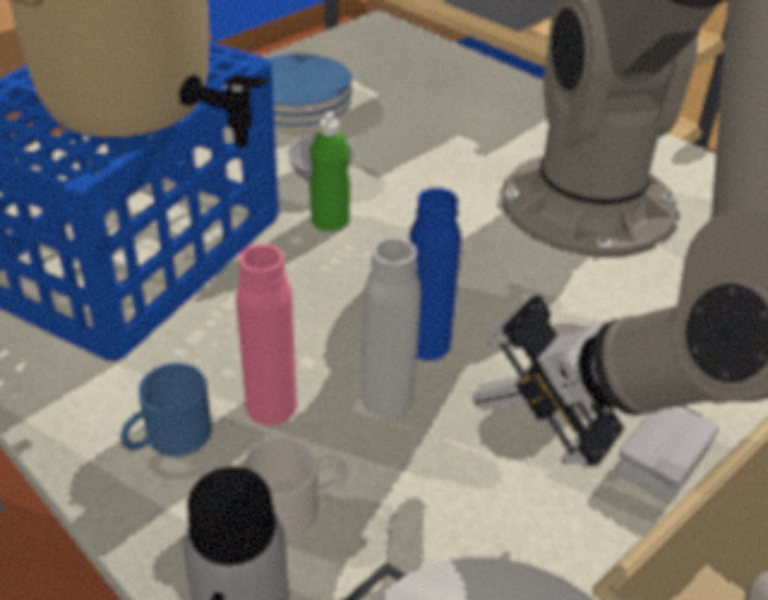

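The gripper (scene crop (550,390)) is tilted with its closing axis upright as planned, behind the flask at (393,330). Everything is undisturbed. I'll descend in small steps and see how well the arm tracks.

```bash
python3 -m handwheel '[[0,0,0,-0.02,0,0,0],[0,0,0,-0.04,0,0,0],[0,0,0,-0.05,0,0,0],[0,0,0,-0.05,0,0,0],[0,0,0,-0.05,0,0,0],[0,0,0,-0.05,0,0,0],[0,0,0,-0.05,0,0,0],[0,0,0,-0.05,0,0,0]]'
```

```text
time: 4.0
tool_pos: [536.3, 211.5, 35.9]
orientation: [-0.224, 2.828, -1.2]
wrist_force: [0.4, 0.1, 0.9]
width: 0.4
grip_force: 0.0
```

```bash
python3 -m handwheel '[[0,0.002,-0.01,-0.007,0,0,0],[0,0.004,-0.025,-0.014,0,0,0],[0,0.006,-0.04,-0.014,0,0,0],[0,0.008,-0.05,-0.014,0,0,0],[0,0.009,-0.055,-0.014,0,0,0],[0,0.0095,-0.06,-0.014,0,0,0],[0,0.0095,-0.06,-0.014,0,0,0],[0,0.0095,-0.06,-0.014,0,0,0]]'
cat >> h.py <<'E'
def mouths(near,z=245,names=("scene","top")):
    out=[];rs=[]
    for n in names:
        c=cam(n)
        for k,zz in(("mouth",z),("flask",0)):
            best=None
            for r in robot.spot_point(n,k):
                p=onz(c,r["centre"],zz)[:2];d=np.hypot(*(p-near))
                if d<45 and (best is None or d<best[0]): best=(d,p,r["centre"],r["conf"])
            if best:
                print(n,k,best[1].round(1),round(best[3],2)); out.append(best[1])
                if k=="mouth": rs.append(ray(c,best[2]))
    if len(rs)==2: print("tri",tri(rs).round(1))
    return np.mean(out,0)
E
python3 - <<'E'
from h import *
print(mouths([556,92]).round(1)); o=robot.observe();print(o["tool_pos"].round(1),o["time"])
w=robot.camera("wrist");cv2.imwrite("pics/w1.png",w["color"])
E
```

```text
time: 4.8
tool_pos: [545.7, 152.0, 21.5]
orientation: [-0.225, 2.828, -1.2]
wrist_force: [0.1, -0.0, -0.1]
width: 0.7
grip_force: 0.0
scene mouth [561.8 104.6] 0.72
scene flask [560.6  80.7] 0.88
top mouth [557.1  89.5] 0.94
top flask [555.9  89.2] 0.73
tri [555.5  93.2 235.4]
[558.8  91. ]
[545.6 151.7  21.4] 5.1
```

View pics/w1.png

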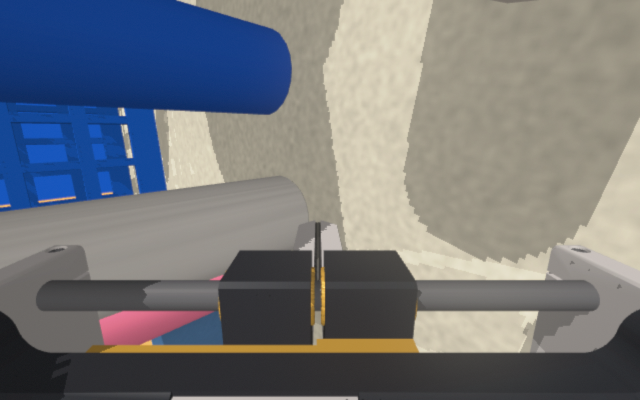

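Wrist view: the shut fingertips at (320,230) sit just beside the flask's foot (round end near (300,200)), with the blue look-alike clear above. I'll start a gentle push.

```bash
python3 -m handwheel '[[0,0.0008,-0.005,0,0,0,0],[0,0.0016,-0.01,0,0,0,0],[0,0.0022,-0.014,0,0,0,0],[0,0.0029,-0.018,0,0,0,0],[0,0.0035,-0.022,0,0,0,0],[0,0.0043,-0.027,0,0,0,0],[0,0.0051,-0.032,0,0,0,0],[0,0.0059,-0.037,0,0,0,0]]'
python3 - <<'E'
from h import *
print(mouths([558,70]).round(1)); o=robot.observe();print(o["tool_pos"].round(1),o["wrist_force"].round(1),o["time"])
E
```

```text
time: 5.95
tool_pos: [551.7, 114.3, 21.4]
orientation: [-0.225, 2.828, -1.2]
wrist_force: [-0.0, 1.4, -0.3]
width: 0.4
grip_force: 1.0
scene mouth [561.9  95.2] 0.86
scene flask [564.7  79.1] 0.8
top mouth [559.4  78.9] 0.85
top flask [558.6  77.6] 0.9
tri [557.   83.4 236.1]
[561.2  82.7]
[551.5 114.5  21.5] [-0.4  0.3  0.7] 6.25
```

```bash
python3 -m handwheel '[[0,0.001,-0.005,0,0,0,0],[0,0.0023,-0.012,0,0,0,0],[0,0.0037,-0.02,0,0,0,0],[0,0.0052,-0.028,0,0,0,0],[0,0.0067,-0.036,0,0,0,0],[0,0.0082,-0.044,0,0,0,0],[0,0.0095,-0.051,0,0,0,0],[0,0.0105,-0.057,0,0,0,0]]'
python3 - <<'E'
from h import *
print(mouths([568,22]).round(1)); o=robot.observe();print(o["tool_pos"].round(1),o["wrist_force"].round(1),o["time"])
E
```

```text
time: 7.05
tool_pos: [562.1, 56.7, 21.5]
orientation: [-0.224, 2.828, -1.201]
wrist_force: [-0.5, 0.8, -1.2]
width: 0.0
grip_force: 0.7
scene mouth [573.2  30.1] 0.71
scene flask [576.2  20.8] 0.77
top mouth [567.9  24. ] 0.98
top flask [564.8  24.7] 0.56
tri [568.4  24.4 239.4]
[570.5  24.9]
[562.   57.7  21.5] [ 0.1 -0.1  0.4] 7.35
```

```bash
python3 -m handwheel '[[0,0.001,-0.005,0,0,0,0],[0,0.002,-0.012,0,0,0,0],[0,0.0033,-0.02,0,0,0,0],[0,0.0046,-0.028,0,0,0,0],[0,0.006,-0.036,0,0,0,0],[0,0.0073,-0.044,0,0,0,0],[0,0.0085,-0.051,0,0,0,0],[0,0.0095,-0.057,0,0,0,0]]'
python3 - <<'E'
from h import *
print(mouths([576,-33]).round(1)); o=robot.observe();print(o["tool_pos"].round(1),o["wrist_force"].round(1),o["time"])
c=cam("top")
cv2.imwrite("pics/t1.png",cv2.resize(c["color"][80:350,140:500],(800,600)))
for r in robot.spot_point("top","spout"):print(r,onz(c,r["centre"],268))
c=cam("scene")
for r in robot.spot_point("scene","spout"):print(r,onz(c,r["centre"],268))
E
```

```text
time: 8.15
tool_pos: [571.6, -0.3, 21.5]
orientation: [-0.224, 2.828, -1.201]
wrist_force: [0.1, 1.2, -1.2]
width: 0.4
grip_force: 0.7
scene mouth [576.8 -23.4] 0.86
scene flask [594.9 -29.9] 0.79
top mouth [578.  -40.4] 0.9
top flask [572.9 -30.7] 0.88
tri [574.3 -36.1 238.1]
[580.6 -31.1]
[571.6   0.6  21.5] [ 0.1 -0.3 -0.2] 8.45
{'centre': [379.3, 197.2], 'conf': 0.92} [ 561.34348841 -178.51636435  268.        ]
{'centre': [276.9, 158.0], 'conf': 0.92} [ 568.1211511  -191.14012535  268.        ]
{'centre': [311.1, 172.0], 'conf': 0.3} [542.34218791 -60.75253857 268.        ]
```

View pics/t1.png

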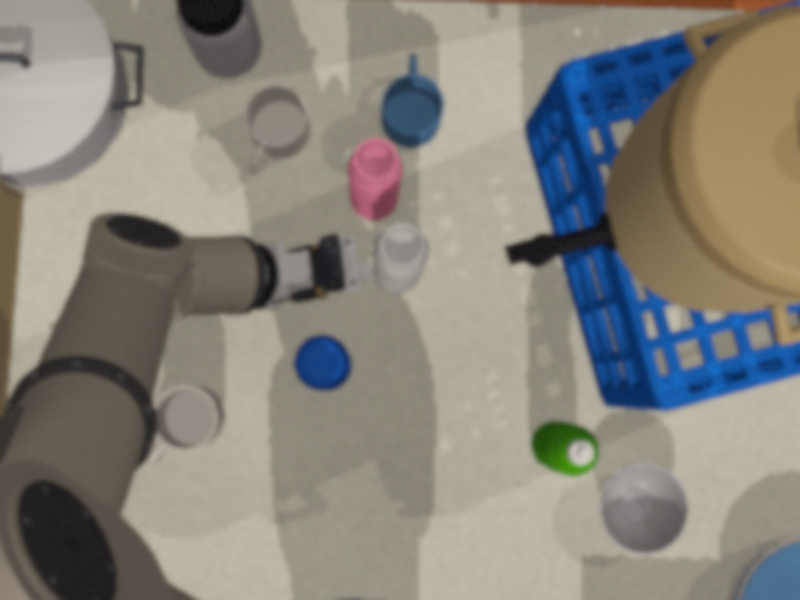

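The top view shows the flask standing clear at crop (402,255), the fingers behind it at (355,262), and both look-alikes untouched. The tap end is at about (515,252). The spout estimates differ by a centimetre, so I'll check them with a close-up of the tap and the crate corners.

```bash
python3 - <<'E'
from h import *
t=cam("top");s=cam("scene")
a=cv2.resize(t["color"][165:225,345:425],(400,300),interpolation=cv2.INTER_CUBIC)
b=cv2.resize(s["color"][120:180,245:325],(400,300),interpolation=cv2.INTER_CUBIC)
cv2.imwrite("pics/tap.png",np.hstack([a,b]))
o=lambda x,y:(140+x*.45,80+y*.45)
for z,p,q in((280,(565,66),(660,406)),(0,(528,128),(607,400))):
    A=onz(t,o(*p),z)[:2];B=onz(t,o(*q),z)[:2];d=(B-A);L=np.hypot(*d);d/=L;n=np.array([-d[1],d[0]])
    if n[1]<0:n=-n
    print(z,A,B,L,"spout",(A+B)/2+85*n,n)
E
```

```text
280 [ 777.89415298 -210.06240103] [ 406.73793251 -317.17186407] 386.30218361659126 spout [ 568.74821231 -181.94977452] [-0.27726859  0.96079245]
0 [ 776.13115761 -211.63989745] [ 410.05989076 -323.11530124] 382.6681827147901 spout [ 568.33409967 -186.0641819 ] [-0.29131088  0.95662844]
```

View pics/tap.png

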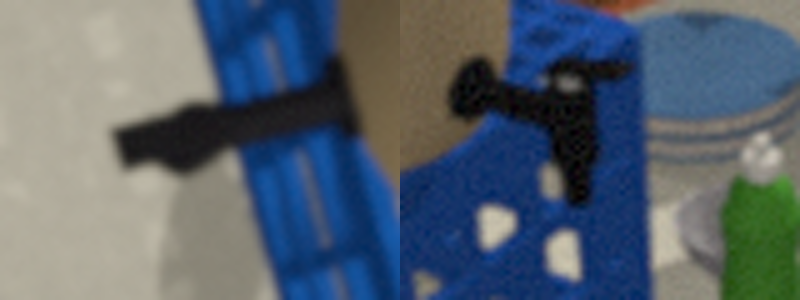

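The tap close-up shows the lever jutting left in the top view. The tap's upright body is at (187,138), full pixel (382,193). In the scene view the outlet's lower end is at (577,200), full pixel (280.4,160).

```bash
python3 - <<'E'
from h import *
t=cam("top");s=cam("scene")
print("scene",onz(s,(280.4,159.6),268))
for z in(300,320,340,360):print(z,onz(t,(382.4,192.6),z)[:2])
rt=[ray(t,(378,195.)),ray(s,(280.4,159.6))];print(tri(rt))
E
```

```text
scene [ 565.94781746 -176.34143495  268.        ]
300 [ 568.66574066 -180.80254663]
320 [ 566.01768294 -177.60231212]
340 [ 563.36962522 -174.40207761]
360 [ 560.7215675 -171.2018431]
[ 566.63215633 -175.20363287  268.7750473 ]
```

Spout ≈ (567,-178), flask ≈ (576,-36). I'll back off, turn to heading -3.6°, and line up behind the flask.

```bash
python3 -m handwheel '[[0,-0.001,0.008,0,0,0,0],[0,-0.002,0.015,0,0,0,0],[0,0.001,0.017,0,0,0,-0.03],[0,0.004,0.017,0,0,0,-0.06],[0,0.0075,0.0145,0,0,0,-0.07],[0,0.0075,0.0125,0,0,0,-0.07],[0,0.0075,0.0125,0,0,0,-0.07],[0,0.0075,0.0125,0,0,0,-0.07]]'
python3 - <<'E'
from h import *
print(mouths([576,-33]).round(1)); o=robot.observe();print(o["tool_pos"].round(1),o["wrist_force"].round(1),o["time"],turn(-3.6))
E
```

```text
time: 9.65
tool_pos: [578.4, 12.9, 21.4]
orientation: [-0.085, -2.867, 1.218]
wrist_force: [0.1, -0.5, -0.3]
width: 0.3
grip_force: 0.0
scene mouth [584.2 -19.6] 0.85
scene flask [584.7 -52.2] 0.83
top mouth [584.7 -39.2] 0.67
top flask [578.7 -44.9] 0.93
tri [580.8 -34.5 236.6]
[583.1 -39. ]
[578.9  13.1  21.5] [-0.1 -0.5 -0.1] 9.95 [-9.22491823e-06 -3.48340663e-04 -4.91975351e-04]
```

```bash
python3 -m handwheel '[[0,0.001,-0.006,0,0,0,0],[0,0.001,-0.011,0,0,0,0],[0,0.0005,-0.016,0,0,0,0],[0,0,-0.022,0,0,0,0],[0,-0.0005,-0.03,0,0,0,0],[0,-0.001,-0.038,0,0,0,0],[0,-0.0015,-0.046,0,0,0,0],[0,-0.002,-0.053,0,0,0,0]]'
python3 - <<'E'
from h import *
print(mouths([575,-78]).round(1)); o=robot.observe();print(o["tool_pos"].round(1),o["wrist_force"].round(1),o["time"])
E
```

```text
time: 10.75
tool_pos: [576.8, -41.1, 21.5]
orientation: [-0.089, -2.867, 1.217]
wrist_force: [0.1, 3.3, 0.0]
width: 0.6
grip_force: 1.2
scene mouth [574.8 -62.8] 0.57
scene flask [574.1 -78.9] 0.68
top flask [579.  -73.7] 0.59
[576.  -71.8]
[577.  -39.9  21.4] [-0.1  0.7  0.4] 11.05
```

```bash
python3 -m handwheel '[[0,-0.0004,-0.005,0,0,0,0],[0,-0.0009,-0.012,0,0,0,0],[0,-0.0015,-0.02,0,0,0,0],[0,-0.0021,-0.028,0,0,0,0],[0,-0.0027,-0.036,0,0,0,0],[0,-0.0032,-0.044,0,0,0,0],[0,-0.0037,-0.05,0,0,0,0],[0,-0.004,-0.055,0,0,0,0]]'
python3 - <<'E'
from h import *
print(mouths([570,-132]).round(1)); o=robot.observe();print(o["tool_pos"].round(1),o["wrist_force"].round(1),o["time"])
c=cam("scene")
cv2.imwrite("pics/s2.png",cv2.resize(c["color"][100:350,180:500],(768,600)))
E
```

```text
time: 11.85
tool_pos: [572.9, -95.7, 21.5]
orientation: [-0.088, -2.867, 1.217]
wrist_force: [0.4, 1.2, -0.5]
width: 0.2
grip_force: 0.7
scene mouth [ 581.9 -102.4] 0.96
top mouth [ 572.6 -139. ] 0.83
top flask [ 570.9 -121.8] 0.88
tri [ 568.5 -135.   224.4]
[ 575.1 -121.1]
[573.1 -94.9  21.5] [-0.1 -0.6  0.6] 12.15
```

View pics/s2.png

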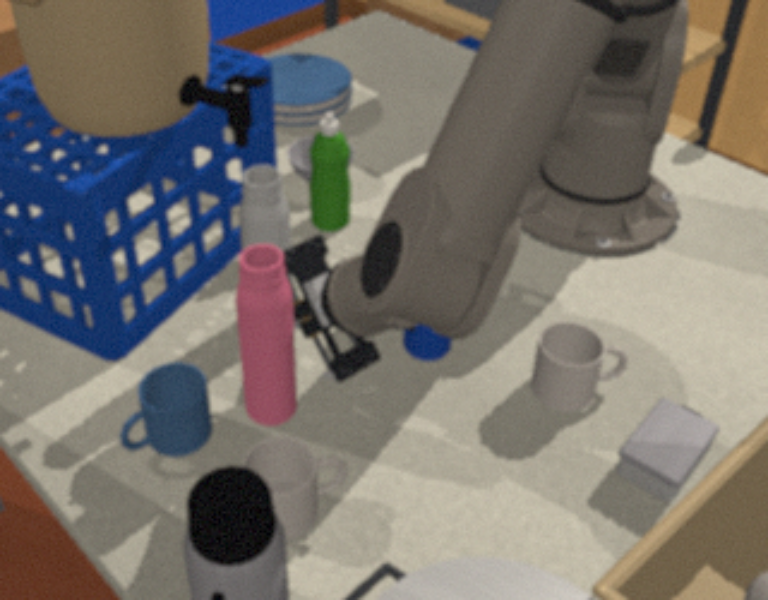

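The flask stands short of the tap at scene crop (263,200). The gripper is between the look-alikes, and the forearm passes near the blue one at (428,345). I'll check that clearance from the top.

```bash
python3 - <<'E'
from h import *
c=cam("top")
cv2.imwrite("pics/t2.png",cv2.resize(c["color"][80:350,140:500],(800,600),interpolation=cv2.INTER_CUBIC))
o=robot.observe();print(o["joint_pos"].round(2),o["tau"].round(1))
E
```

```text
[-0.66  0.76  0.38  1.92  0.59  0.94  0.71] [  0.1 -96.7  17.5 -21.5   2.2   3.2   0.1]
```

View pics/t2.png

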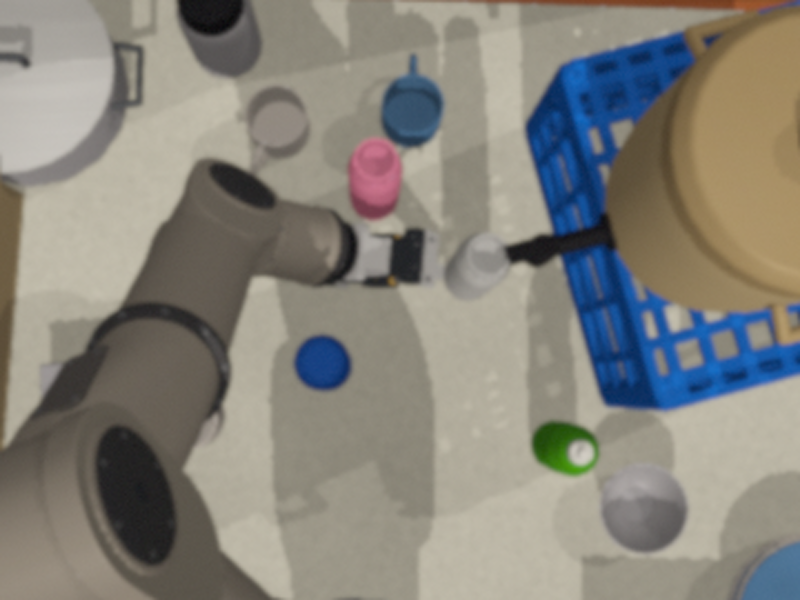

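The flask is at crop (478,265). The forearm clears the blue look-alike by about 70 px. The wrist passes about 10 px from the pink one, so I'll turn the tail slightly away while pushing on.

```bash
python3 -m handwheel '[[0,-0.0003,-0.004,0,0,0,0.003],[0,-0.0007,-0.009,0,0,0,0.006],[0,-0.0012,-0.014,0,0,0,0.009],[0,-0.0017,-0.019,0,0,0,0.012],[0,-0.0022,-0.024,0,0,0,0.014],[0,-0.0026,-0.029,0,0,0,0.014],[0,-0.0029,-0.032,0,0,0,0.014],[0,-0.003,-0.034,0,0,0,0.014]]'
python3 - <<'E'
from h import *
print(mouths([570,-165]).round(1)); o=robot.observe();print(o["tool_pos"].round(1),o["wrist_force"].round(1),o["time"])
t=cam("top");s=cam("scene")
a=cv2.resize(t["color"][140:240,290:420],(400,308),interpolation=cv2.INTER_CUBIC)
b=cv2.resize(s["color"][130:230,240:370],(400,308),interpolation=cv2.INTER_CUBIC)
cv2.imwrite("pics/u.png",np.hstack([a,b]))
E
```

```text
time: 13.05
tool_pos: [570.0, -129.4, 21.5]
orientation: [-0.026, -2.884, 1.225]
wrist_force: [-0.3, 2.0, 0.2]
width: 0.4
grip_force: 0.7
scene mouth [ 564.9 -158.1] 0.82
scene flask [ 570.1 -176. ] 0.92
top mouth [ 565.4 -166.1] 0.95
top flask [ 568.9 -162.6] 0.8
tri [ 563.7 -164.5  242. ]
[ 567.3 -165.7]
[ 570.1 -129.    21.5] [0.2 0.  0.6] 13.35
```

View pics/u.png

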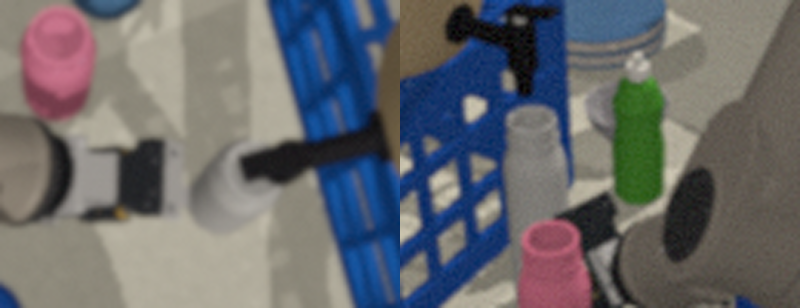

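Close-up: in the scene half the mouth ring is at (532,118), full pixel (282.9,168.3), just short of the outlet end at (525,92), full pixel (280.6,160). The pink and blue look-alikes are clear.

```bash
python3 - <<'E'
from h import *
s=cam("scene")
print(onz(s,(282.9,168.3),245),onz(s,(280.5,159.6),268))
def proj(p):
    q=s["K"]@(s["extrinsics"]@np.r_[p,1])[:3];return q[:2]/q[2]
print(proj([567,-178,245]),proj([567,-178,268]),proj([569.5,-165.7,245]))
E
```

```text
[ 569.55545167 -161.59711757  245.        ] [ 565.72254289 -176.13360895  268.        ]
[280.29179668 165.88618868] [279.79562146 159.51344611] [282.092791   167.76154894]
```

```bash
python3 -m handwheel '[[0,-0.0005,-0.002,0,0,0,0],[0,-0.001,-0.005,0,0,0,0],[0,-0.0016,-0.008,0,0,0,0],[0,-0.0022,-0.0105,0,0,0,0],[0,-0.0026,-0.0125,0,0,0,0],[0,-0.0028,-0.0135,0,0,0,0],[0,-0.003,-0.014,0,0,0,0],[0,-0.003,-0.014,0,0,0,0]]'
python3 -m handwheel '[[0,0,0.004,0,0,0,0],[0,0,0.012,0,0,0,0],[0,0,0.025,0,0,0,0],[0,0,0.035,0,0,0,0],[0,0,0.045,0,0,0,0],[0,0,0.05,0,0,0,0],[0,0,0.05,0,0,0,0],[0,0,0.05,0,0,0,0]]'
python3 - <<'E'
from h import *
print(mouths([567,-178]).round(1)); o=robot.observe();print(o["tool_pos"].round(1),o["wrist_force"].round(1),o["time"])
t=cam("top");s=cam("scene")
for c,n in((t,"top"),(s,"scene")):
    for r in robot.spot_point(n,"spout"):print(n,r,onz(c,r["centre"],268))
a=cv2.resize(t["color"][165:225,345:425],(400,300),interpolation=cv2.INTER_CUBIC)
b=cv2.resize(s["color"][140:200,245:325],(400,300),interpolation=cv2.INTER_CUBIC)
cv2.imwrite("pics/v.png",np.hstack([a,b]))
E
```

```text
time: 14.3
tool_pos: [567.0, -143.2, 21.5]
orientation: [-0.025, -2.884, 1.225]
wrist_force: [0.0, 0.6, -0.0]
width: 0.8
grip_force: 0.2
time: 15.1
tool_pos: [567.0, -93.3, 21.5]
orientation: [-0.025, -2.884, 1.225]
wrist_force: [-0.3, 0.4, 0.3]
width: 0.5
grip_force: 0.0
scene mouth [ 570.7 -168.1] 0.67
scene flask [ 568.9 -184.2] 0.75
top mouth [ 568.2 -181.7] 0.8
top flask [ 567.  -178.2] 0.56
tri [ 566.4 -180.3  238. ]
[ 568.7 -178.1]
[566.9 -93.5  21.5] [-0.  -1.1 -0.1] 15.4
top {'centre': [381.0, 192.8], 'conf': 0.68} [ 572.30147793 -182.50399477  268.        ]
scene {'centre': [276.9, 160.9], 'conf': 0.64} [ 578.42201517 -177.57288368  268.        ]
```

View pics/v.png

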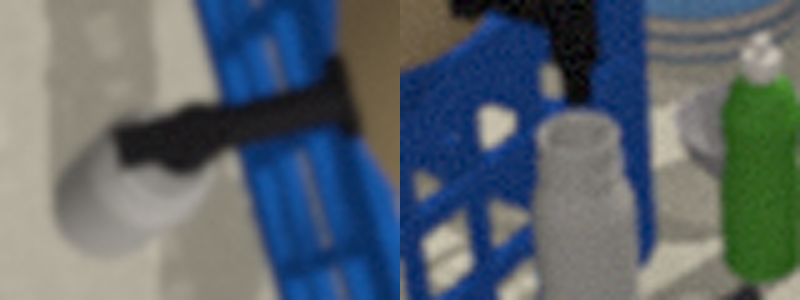

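In the scene close-up the outlet end (577,101) sits directly over the mouth ring's centre (580,130). The offset is (+0.6,+5.8) px, against (+0.5,+6.4) when exactly aligned, so the error is a few mm. The fingers are 50 mm clear of where they last pushed.

```bash
python3 -c "
from bench import robot
print(robot.hand_in())"
```

```text
the job is handed in; nothing more can be done
None
```

The flask stands upright with its mouth under the tap outlet, within a few millimetres by camera; the robot has backed clear, and the job is handed in (no verdict was returned).

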